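# Fit the brake disc on the wheel hub's studs

### The arm

A 6-joint arm with a two-finger parallel gripper is mounted at the origin on the work surface; the furniture and walls round the work are solid. World frame = base frame: x ahead of the robot, y to its left, z up, the work surface at z = 0. Lengths are in m, angles in rad, forces in N, time in s.
With the tool pointing down it reaches from about 0.3 to 0.775 m from the base axis. Payload 14.6 kg.
Tool frame: the origin (TCP) lies at the very end of the fingers, on their centre line; the grasp point (between the pads) lies ctrl.tcp_to_grasp behind it (ctrl.tcp_to_grasp is the distance from the TCP to the grasp point, in m); x points along the fingers, y is the direction in which the jaws open and shut, and the axes are right-handed (so a half turn about x gives the same grasp; the last joint's range is limited). The gripper opens to 94 mm and grips with 3 to 60 N. Pads are 16 mm wide; open, the fingers measure 119 mm over their backs; the gripper's body (75 mm by 177 mm) begins 78 mm behind the grasp point.
Start: joints at [-0.067, 0.3, 1.521, -0, 1.321, -0.067], TCP at [0.55, -0, 0.169] pointing down, gripper open.
Joint ranges: [-3.03, 3.03], [-0.79, 2.21], [0.23, 2.52], [-1.04, 4.18], [0, 3.07], [-2.55, 2.55]. Speed limits (rad/s): [2.22, 2.22, 2.57, 3.14, 3.14, 3.14].

### API

Orientations are given as [roll, pitch, yaw] about the fixed x, y, z axes, in that order (R = Rz(yaw) Ry(pitch) Rx(roll)).
In Python, from station import ctrl gives the robot as it stands.
- The arm moves only by the tool play_rows, never from a script. Its argument "increments" is a list that holds one entry, the list of rows, each a list of 5 numbers: the closure in counts, from 0 (fully open) to 255 (shut), then the shift along the tool's x, y, z in cm, then the turn about the tool's x in degrees. A call has 1 to 12 rows; each row shifts and turns the commanded pose from where the row before left it, along the tool's axes as they then stand; what a row does not reach is not made up. A row lasts 1/12 s, in which the tool goes at most 41.7 mm and 7.16 degrees, less where a joint would pass 70% of its speed; a pose out of reach is approached as far as the arm can. A call is refused whole if a number of a shift passes 4.17 or a number of a turn 7.16, either way. A call with a gripper value outside its range is refused whole. The fingers move at their own pace and stop on an object; "newtons" is the grip in N (left out, the last holds). Time passes only in rows, so rows that do not move let the fingers close. It gives the time, the measured TCP pose, the force and the opening at its end, in the units of the state.
- ctrl.get_obs(): the state, without advancing time (a new reading comes with each control period).
- ctrl.camera(name): name is "scene" or "side" or "wrist"; returns the picture (400x640x3 uint8, red, green, blue); there is no depth.
- ctrl.calibration(name): a dict with "fx", "fy", "cx", "cy" (pixels), "k1" (the pictures are not rectified: a ray, as slopes to the right and down, at radius r is drawn at 1 + k1 r^2 times it, then the intrinsics apply), "rvec" (rotation vector, rad) and "tvec" (3), from world to camera coordinates, as OpenCV has them; the wrist camera has in their place "T_tool_cam" (4x4, takes a point from camera to tool coordinates, whose origin is the TCP and whose axes are the tool frame's). Camera axes: x right, y down, z forward; pixel columns grow to the right and rows downward; lengths in m; the calibration is good to about 2 mm. A picture is of the moment at which its call begins: read the wrist's pose just before it. calibration takes no time and is no camera call.
- ctrl.hand_in(): hands the job in, once; it reports no verdict.
The state is a dict: "time_s": time; "qpos": joint angles; "joint_vel": joint speeds; "tau": joint torques, N m; "ee_pos": TCP position; "eef_rot": TCP orientation; "force": force on the tool from outside, world axes, zero at the start; "moment": the same for the moment, N m; "grip_width": finger opening in m.
Only numpy, scipy, OpenCV 4.12 (cv2) and the standard library are available. Lean on these libraries where they do the work, as an engineer would, in place of code of your own. Each camera call takes 0.05 s, during which the arm holds its last target.

### The job

Fit the brake disc on the wheel hub: lift it by its sleeve, lower it sleeve up over the hub's centre spigot, turn it gently on the stud ends until all five holes line up, and slide it down fully home, flat on the hub flange. Do not force it down while it is still off its seat, let go of it when it is home, and leave the tape roll, the oil bottle and the punch where they are.

Things in the scene. Friction and masses are not known exactly. Their poses are not given: they have to be found in the camera images.
- disc: Bare-metal brake disc, 0.3-0.65 kg: round plate 140 mm across, 8 mm thick, with a round central sleeve, 40 mm outside diameter. A 26 mm bore runs through both. Five through holes, 10.5 mm diameter, evenly spaced (72 deg) on a circle of 45 mm radius. Starts flat on the bench, sleeve up. Origin: centre of the underside; z up along the sleeve; x points at one of the holes.
- stand: Hub stand fixed to the bench: dark steel base plate 150 x 150 x 12 mm, grey pedestal, on it the steel wheel hub (flange 112 mm diameter, braked: it does not turn). The hub stands at a random angle, so this pose does NOT tell where the studs are round the axis: find that by turning the disc on the stud ends (72 deg at most) or by looking. Origin: centre of the plate's underside, z up.
- seat (a point): Centre of the hub flange's flat upper face, on the hub's axis, 45 mm above the bench. Five upright dark studs, 8 mm diameter with chamfered ends, rise 22 mm above this face, evenly spaced on a circle of 45 mm radius. Fully home, the disc's origin is here; resting on the stud ends it is 22 mm above. Its x, y axes follow the base plate, not the studs.
- masking_tape: Bystander: roll of tape, 104 mm diameter, 24 mm high, lying flat beyond the work. Origin: centre of the underside.
- oil_bottle: Bystander: small squeeze bottle with a pointed cap, 52 mm diameter, 140 mm high, standing right of the hub. Origin: centre of the underside.
- punch: Bystander: steel centre punch, 12 mm thick, 108 mm long, lying on the bench right of the hub. Origin: centre of its underside.
- sleeve_top (a point): Centre of the sleeve's upper rim, on the disc's axis 53 mm above its underside (45 mm of sleeve stands above the plate). Grip the sleeve within 20 mm of this rim, so that fingertips stay clear of the studs that come up 14 mm through the seated plate.
- spigot_tip (a point): Top of the hub's centre spigot, on the hub's axis 48 mm above the flange face. The spigot is 24 mm in diameter; its top 12 mm taper to 10 mm.
There are look-alikes about, which are no part of the job. What is shaped like the stand but red or turquoise is not meant.

How it is judged:
At the end, for the whole second after the job is handed in: The disc lies fully home on the hub flange, sleeve up, with all five studs through its holes: underside within 2 mm of the flange face, centre within 3 mm of the hub's axis, tilted less than 0.04 rad, at rest (under 10 mm/s) and released (z of disc in the frame of seat between -0.002 and 0.002 m and horizontal distance between disc and seat below 0.003 m and angle between disc's own z axis and vertical below 0.04 rad and linear speed of disc below 0.01 m/s); the robot touches nothing.
It fails at once if the disc is forced: while its underside is still more than 4 mm above the flange, it presses on the hub or its stand with more than 40 N (contact force between disc and stand above 40 N and z of disc in the frame of seat above 0.004 m).
It fails at once if the tape roll is moved more than 20 mm (distance of masking_tape from where it was at the start of the episode above 0.02 m).
It fails at once if the oil bottle is moved more than 20 mm (distance of oil_bottle from where it was at the start of the episode above 0.02 m).
It fails at once if the punch is moved more than 20 mm (distance of punch from where it was at the start of the episode above 0.02 m).
It also fails if it takes over 70 s, if anything falls off the work surface, if the arm or the gripper's body presses on something with over 40 N, if the wrist force passes 120 N, or if a joint passes its speed limit or range.

## Working session

There is one attempt and no reset: what is moved stays moved. The work goes in short steps, Python scripts to look and compute and a tool call to move; the robot and the scene stay as the last step left them, time stands still between calls to the robot, and variables do not carry over. Pictures are saved under pics/ and viewed, and the job is handed in when it is done.

Besides the shell and the picture viewer there is one more tool, called after "Request:" by a JSON object that holds its "op" and its "data", one argument or row to a line. play_rows: Moves the arm, as the interface text tells. Its arguments: {"type":"object","properties":{"increments":{"type":"array"},"newtons":{"type":"number"}},"required":["increments"]}

```bash
ls; mkdir -p pics
python3 - <<'E'
from station import ctrl
import cv2
print(ctrl.get_obs()); print(ctrl.tcp_to_grasp)
for n in("scene","side","wrist"):
    cv2.imwrite(f"pics/{n}0.png",ctrl.camera(n)[:,:,::-1]); print(n,ctrl.calibration(n))
E
```

```text
pics
{'time_s': 0.0, 'qpos': array([-6.66275936e-02,  3.00477694e-01,  1.52159859e+00,  1.26667039e-05,
        1.32068270e+00, -6.65759088e-02]), 'joint_vel': array([ 0.00095416, -0.00107974,  0.00014775, -0.00065791,  0.0009705 ,
        0.00123488]), 'tau': array([-1.53750298e-03, -5.31805658e+01, -3.52735734e+01,  7.07558286e-02,
        2.43994006e-02, -4.79655944e-05]), 'ee_pos': array([5.49691451e-01, 6.25983227e-06, 1.68075326e-01]), 'eef_rot': array([-1.64789104,  1.56962993,  3.06444312]), 'force': array([-0.10575632,  0.11056254,  0.67451244]), 'moment': array([-0.00944574, -0.00483481,  0.00584554]), 'grip_width': 0.09388392378167257}
0.0188
scene {'fx': 393.117641064956, 'fy': 393.117641064956, 'cx': 313.3624783766104, 'cy': 198.08109060607882, 'k1': -0.06901837623923636, 'rvec': array([ 2.123212  , -0.81634094,  0.40570772]), 'tvec': array([-0.38046212,  0.22517474,  0.82633165])}
side {'fx': 507.09346607828667, 'fy': 507.09346607828667, 'cx': 313.95149400274295, 'cy': 196.00206502985571, 'k1': -0.07315903249344906, 'rvec': array([ 2.02299057, -0.19876443,  0.09920514]), 'tvec': array([-0.43482296,  0.07313489,  1.60390816])}
wrist {'fx': 328.004647683215, 'fy': 328.004647683215, 'cx': 322.074362146258, 'cy': 195.30892312973057, 'k1': -0.03467179315272772, 'T_tool_cam': array([[ 5.87862232e-04, -2.72897319e-01,  9.62042986e-01,
        -2.15506815e-01],
       [ 9.99999827e-01,  1.78685392e-04, -5.60369311e-04,
         7.52737985e-04],
       [-1.89797452e-05,  9.62043149e-01,  2.72897377e-01,
        -7.94127767e-02],
       [ 0.00000000e+00,  0.00000000e+00,  0.00000000e+00,
         1.00000000e+00]])}
```

View pics/scene0.png

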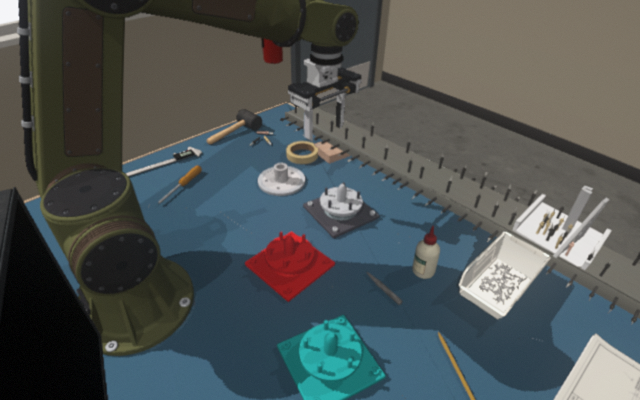

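View pics/side0.png

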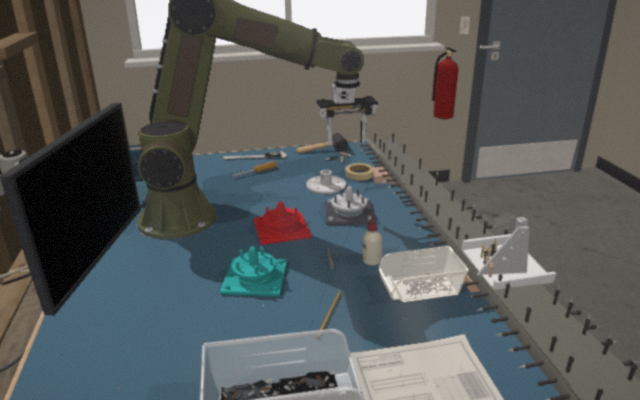

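View pics/wrist0.png

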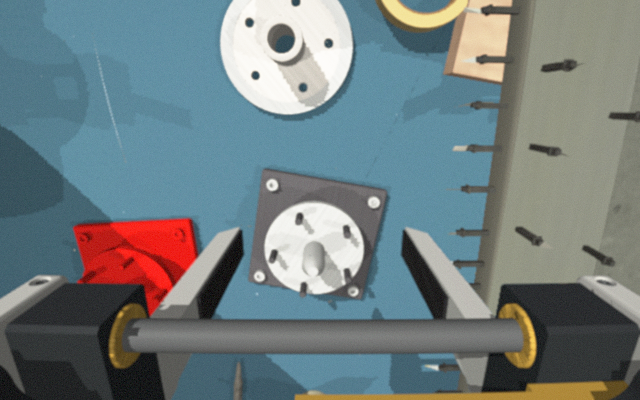

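```bash
cat > h.py <<'E'
import numpy as np, cv2
from scipy.spatial.transform import Rotation as Ro
from station import ctrl
def pose():
    o=ctrl.get_obs(); T=np.eye(4); T[:3,:3]=Ro.from_euler('xyz',o['eef_rot']).as_matrix(); T[:3,3]=o['ee_pos']; return T,o
def camT(name,T=None):
    c=ctrl.calibration(name)
    if name=='wrist': return T@c['T_tool_cam']
    M=np.eye(4); M[:3,:3]=cv2.Rodrigues(c['rvec'])[0]; M[:3,3]=c['tvec']; return np.linalg.inv(M)
def ray(name,uv,T=None):
    c=ctrl.calibration(name); K=np.array([[c['fx'],0,c['cx']],[0,c['fy'],c['cy']],[0,0,1]])
    p=cv2.undistortPoints(np.array(uv,float).reshape(-1,1,2),K,np.array([c['k1'],0,0,0,0]))[:,0]
    W=camT(name,T); d=np.c_[p,np.ones(len(p))]@W[:3,:3].T
    return W[:3,3],d
def plane(name,uv,z,T=None):
    o,d=ray(name,uv,T); return o+d*((z-o[2])/d[:,2])[:,None]
def proj(name,P,T=None):
    c=ctrl.calibration(name); K=np.array([[c['fx'],0,c['cx']],[0,c['fy'],c['cy']],[0,0,1]])
    W=np.linalg.inv(camT(name,T)); q=np.atleast_2d(P)@W[:3,:3].T+W[:3,3]
    return cv2.projectPoints(q,np.zeros(3),np.zeros(3),K,np.array([c['k1'],0,0,0,0]))[0][:,0]
def zoom(img,out,x0,y0,x1,y1,s=4):
    cv2.imwrite(out,cv2.resize(img[y0:y1,x0:x1],None,fx=s,fy=s,interpolation=cv2.INTER_CUBIC))
def grid(img,out,x0,y0,x1,y1,s,step=10):
    g=cv2.resize(img[y0:y1,x0:x1],None,fx=s,fy=s,interpolation=cv2.INTER_CUBIC)
    for x in range(-(-x0//step)*step,x1,step):
        cv2.line(g,((x-x0)*s,0),((x-x0)*s,6),(0,0,255),1); 
        if x%(2*step)==0: cv2.putText(g,str(x),((x-x0)*s,16),0,.35,(0,0,255),1)
    for y in range(-(-y0//step)*step,y1,step):
        cv2.line(g,(0,(y-y0)*s),(6,(y-y0)*s),(0,0,255),1); cv2.putText(g,str(y),(8,(y-y0)*s+4),0,.35,(0,0,255),1)
    cv2.imwrite(out,g)
E
python3 - <<'E'
from h import *
T,o=pose(); print(T.round(4))
im=cv2.imread('pics/wrist0.png')
grid(im,'pics/wd.png',210,0,360,120,5); grid(im,'pics/ws.png',240,160,395,305,5)
g=cv2.cvtColor(im,cv2.COLOR_BGR2GRAY)
m=((g>150)&(im[:,:,0].astype(int)-im[:,:,2]<30)).astype(np.uint8)
m[:, 400:]=0
n,l,s,c=cv2.connectedComponentsWithStats(m)
for i in range(1,n):
    if s[i,4]>500: print(s[i],c[i])
E
```

```text
[[-8.000e-04  1.000e+00  0.000e+00  5.498e-01]
 [ 1.000e-04  0.000e+00 -1.000e+00  0.000e+00]
 [-1.000e+00 -8.000e-04 -1.000e-04  1.682e-01]
 [ 0.000e+00  0.000e+00  0.000e+00  1.000e+00]]
[  220     0   133   115 11743] [286.30946096  52.41548156]
[ 264  201  100   93 6698] [313.10868916 246.93266647]
[ 161  227   78   83 1797] [198.6688926  270.34390651]
[  0 276  59  40 697] [ 21.83357245 293.63558106]
```

View pics/wd.png

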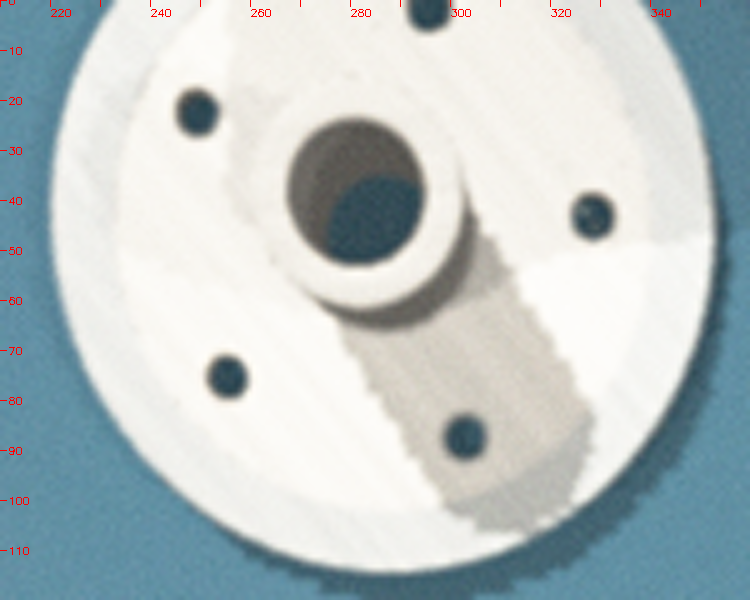

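View pics/ws.png

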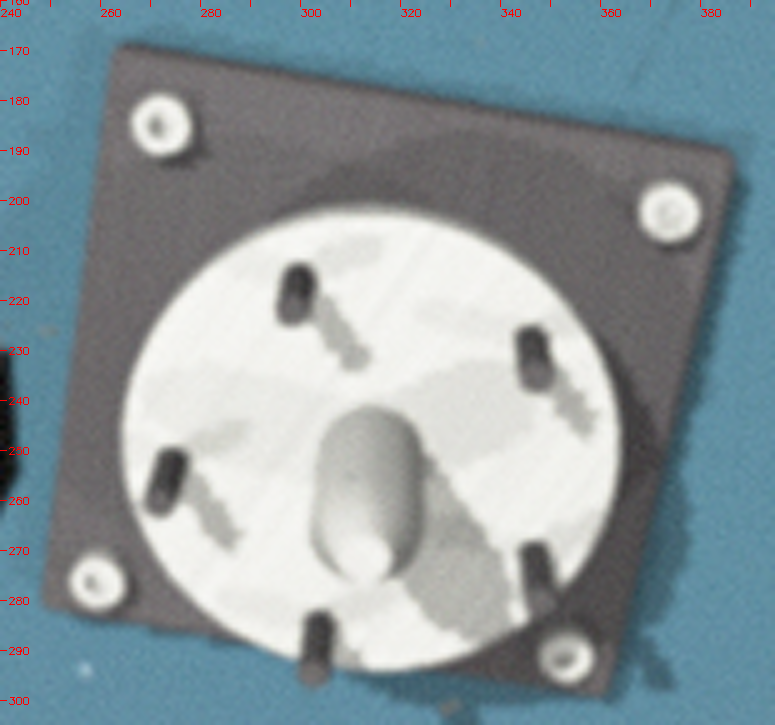

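Run:
```python
from h import *
T,o=pose()
h=plane('wrist',[(248.5,22.5),(327,43),(303,87.5),(255,75.5)],.008,T)
def circ(P):
    A=np.c_[2*P[:,:2],np.ones(len(P))]; s=np.linalg.lstsq(A,(P[:,:2]**2).sum(1),rcond=None)[0]; return s[:2],np.sqrt(s[2]+s[:2]@s[:2])
c,r=circ(h); print('holes',c,r,np.degrees(np.arctan2(*(h[:,:2]-c).T[::-1]))%72)
print('sleeve',plane('wrist',[(281,38.5)],.053,T))
s=plane('wrist',[(296.2,222),(345.8,234.5),(270,259.5),(300.7,293),(346.2,279.5)],.0665,T)
c,r=circ(s); print('studs',c,r,np.degrees(np.arctan2(*(s[:,:2]-c).T[::-1]))%72)
print('spig',plane('wrist',[(312,272)],.093,T))
im=cv2.imread('pics/wrist0.png')
b=im.astype(int); g=cv2.cvtColor(im,cv2.COLOR_BGR2GRAY)
m=((g>150)).astype(np.uint8); m[:200]=0;m[:,:255]=0;m[300:]=0;m[:,372:]=0
n,l,st,ce=cv2.connectedComponentsWithStats(m); i=1+st[1:,4].argmax()
ct=max(cv2.findContours((l==i).astype(np.uint8),0,1)[0],key=len)
e=plane('wrist',cv2.convexHull(ct)[:,0],.045,T); print('flange',circ(e))
m=(g>140).astype(np.uint8);m[125:]=0;m[:,:215]=0;m[:,358:]=0
n,l,st,ce=cv2.connectedComponentsWithStats(m); i=1+st[1:,4].argmax()
ct=max(cv2.findContours((l==i).astype(np.uint8),0,1)[0],key=len)[:,0]; ct=cv2.convexHull(ct)[:,0]; ct=ct[ct[:,1]>3]
print('disc',circ(plane('wrist',ct,.008,T)))
# stand corners and bolts
print(plane('wrist',[(272,185),(371.5,202.5),(257.5,276.5),(351.5,291.5)],.014,T).mean(0))
```

```text
holes [0.51110931 0.1366769 ] 0.0447303294658505 [3.50365927 5.00097551 5.78228002 4.39337374]
sleeve [[0.5120303  0.13721158 0.053     ]]
studs [ 0.53967775 -0.08030107] 0.04453690849639785 [39.30745594 37.7585333  37.89828616 36.91641319 37.42252389]
spig [[ 0.54034399 -0.08188142  0.093     ]]
flange (array([ 0.54042427, -0.08028918]), np.float64(0.05648638575007495))
disc (array([0.51152223, 0.13778032]), np.float64(0.07101418684371534))
[ 0.53922373 -0.08329575  0.014     ]
```

Request:
{"op": "play_rows", "data": {
  "increments": [
    [[0,0,-0.5,-1.7,0],[0,0,-0.5,-1.7,0],[0,0,-0.5,-1.7,0],[0,0,-0.5,-1.7,0],[0,0,-0.5,-1.7,0],[0,0,-0.5,-1.7,0],[0,0,-0.4,-1.7,0],[0,0,-0.4,-1.8,0],[0,0,0,0,0],[0,0,0,0,0]]
  ],
  "newtons": 30
}}

```text
time_s: 0.98
ee_pos: [0.5118, 0.1373, 0.1685]
eef_rot: [-0.948, 1.57, -2.517]
force: [0.2, 0.7, -0.0]
grip_width: 0.0941
```

Run:
```python
from h import *
T,o=pose();print(o['ee_pos'],o['joint_vel'].round(3))
im=ctrl.camera('wrist')[:,:,::-1].copy(); cv2.imwrite('pics/w1.png',im); 
c=proj('wrist',[[.5117,.1373,.053],[.5117,.1373,.008]],T); print(c)
x,y=c[1].astype(int); grid(im,'pics/w1z.png',max(x-75,0),max(y-60,0),x+75,y+60,5)
```

```text
[0.51183155 0.13727404 0.16849073] [-0.03  -0.    -0.001 -0.002 -0.001 -0.01 ]
[[321.43994902 181.82862699]
 [321.54523354 172.83956472]]
```

View pics/w1.png

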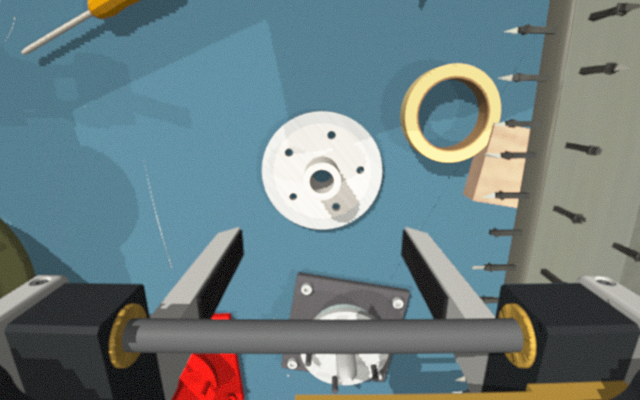

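View pics/w1z.png

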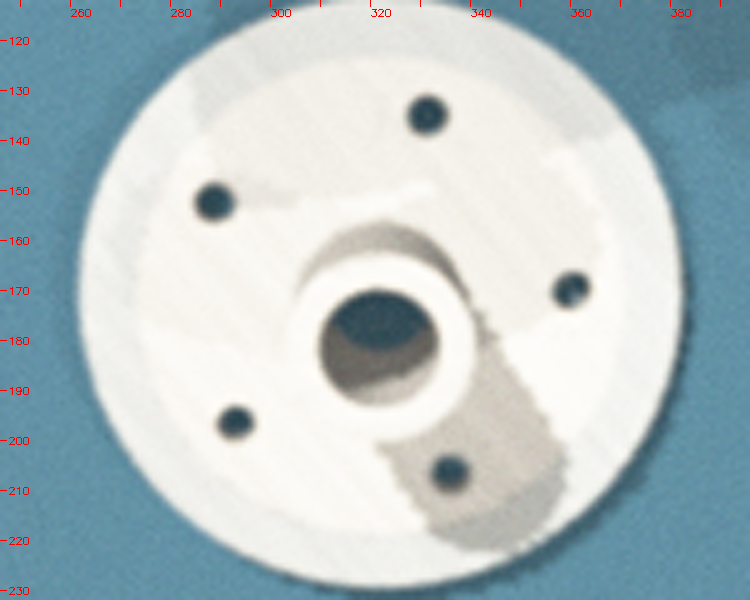

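Run:
```python
from h import *
T,o=pose()
h=plane('wrist',[(289,152.4),(331.4,135),(360.2,170),(336,206.8),(293.2,196.6)],.007,T)
c=h.mean(0)[:2];v=h[:,:2]-c; print(c,np.hypot(*v.T),np.degrees(np.arctan2(v[:,1],v[:,0]))%72)
print(plane('wrist',[(320.5,181.7)],.053,T))
g=cv2.cvtColor(cv2.imread('pics/w1.png'),cv2.COLOR_BGR2GRAY)
```

```text
[0.51235674 0.13662761] [0.04491042 0.04507341 0.04485554 0.04519674 0.04506864] [3.82966432 4.25175423 4.24649351 4.04718416 4.25638034]
[[0.51089965 0.13686155 0.053     ]]
```

Request:
{"op": "play_rows", "data": {
  "increments": [
    [[0,1.5,0,0,0],[0,2,0,0,0],[0,2,0,0,0],[0,2,0,0,0],[0,2,0,0,0],[0,2,0,0,0],[0,1.5,0,0,0],[0,1,0,0,0],[0,0,0,0,0]]
  ]
}}

```text
time_s: 1.78
ee_pos: [0.5112, 0.136, 0.0268]
eef_rot: [-1.351, 1.568, -2.923]
force: [-0.7, -0.0, -0.2]
grip_width: 0.0944
```

Request:
{"op": "play_rows", "data": {
  "increments": [
    [[255,0,0,0,0],[255,0,0,0,0],[255,0,0,0,0],[255,0,0,0,0],[255,0,0,0,0],[255,0,0,0,0],[255,0,0,0,0],[255,0,0,0,0],[255,0,0,0,0],[255,0,0,0,0],[255,0,0,0,0],[255,0,0,0,0]]
  ]
}}

```text
time_s: 2.78
ee_pos: [0.512, 0.137, 0.0286]
eef_rot: [-2.511, 1.571, 2.201]
force: [-0.8, -0.2, -0.4]
grip_width: 0.0178
```

Run:
```python
from h import *
T,o=pose();print(o['ee_pos'],o['grip_width'],o['force'])
for n in('wrist','scene'):
    im=ctrl.camera(n)[:,:,::-1].copy(); cv2.imwrite(f'pics/{n}2.png',im)
    if n=='scene': grid(im,'pics/scene2z.png',220,110,400,250,4)
```

```text
[0.51201149 0.13697009 0.02863508] 0.017773665105435425 [-0.79600868 -0.1559645  -0.41068764]
```

View pics/wrist2.png

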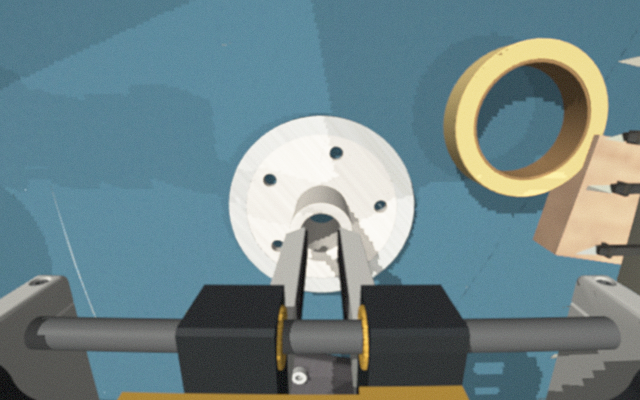

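View pics/scene2z.png

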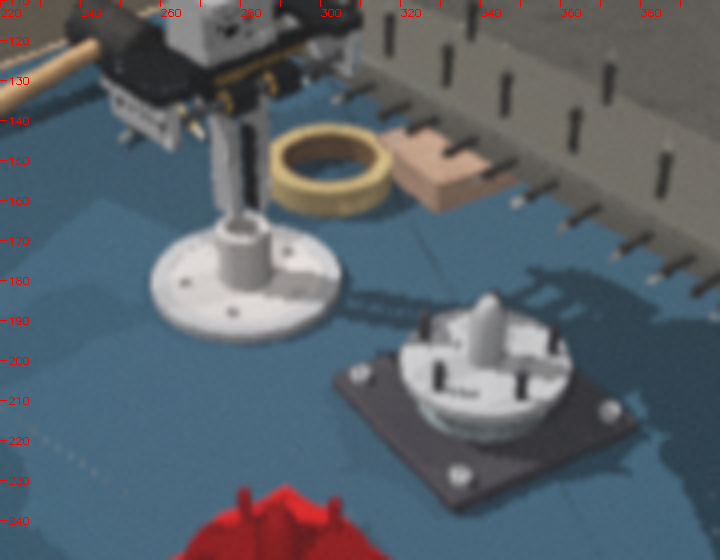

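Run:
```python
from h import *
T,o=pose()
P=[[.512,.137,.0286],[.5117,.137,.053],[.512,.137,.1286],[.512,.137,0]]
for n in('wrist','scene','side'): print(n,proj(n,P,T).round(1).tolist())
im=ctrl.camera('side')[:,:,::-1].copy(); grid(im,'pics/side2z.png',260,70,440,220,4)
print(plane('wrist',[(321,217)],.053,T))
```

```text
wrist [[321.2, 220.5], [320.6, 234.0], [320.4, 305.7], [321.3, 207.8]]
scene [[281.6, 173.4], [281.1, 166.6], [280.1, 144.0], [281.9, 181.2]]
side [[326.0, 178.6], [325.9, 172.3], [325.8, 152.2], [326.1, 185.9]]
[[0.51194951 0.14828481 0.053     ]]
```

View pics/side2z.png

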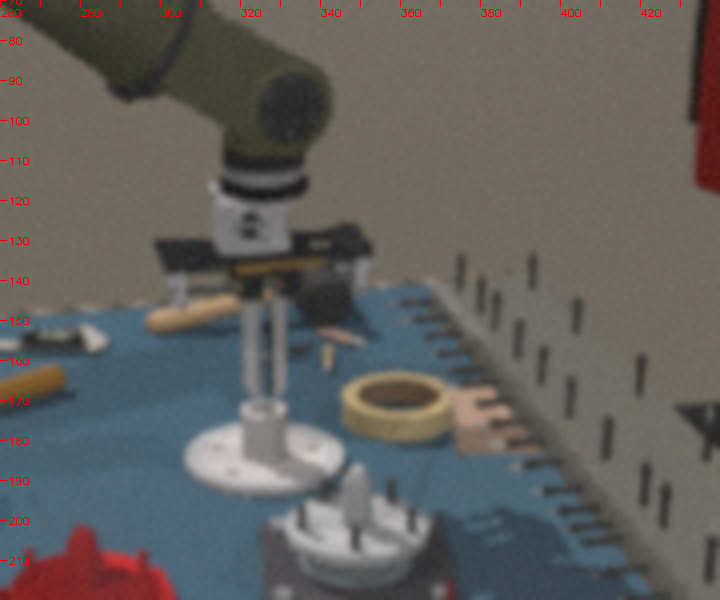

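Run:
```python
from h import *
grid(cv2.imread('pics/wrist2.png'),'pics/w2z.png',220,110,420,300,4)
a=cv2.imread('pics/scene0.png');b=cv2.imread('pics/scene2.png')
cv2.imwrite('pics/cmp.png',np.hstack([cv2.resize(i[140:210,240:330],None,fx=4,fy=4,interpolation=2) for i in(a,b)]))
```

```text
(no output)
```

View pics/w2z.png

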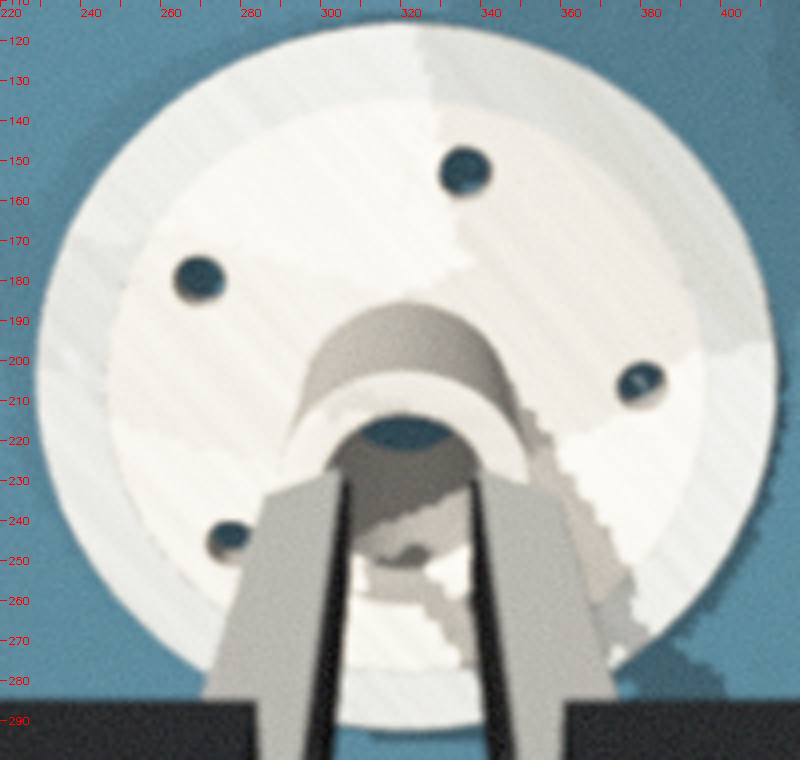

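View pics/cmp.png

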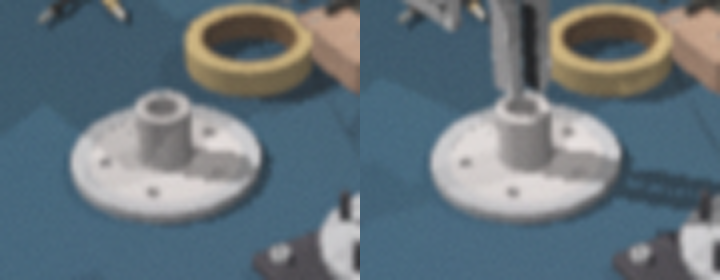

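Run:
```python
from h import *
T,o=pose()
# wrist0 finger inner tip corners (open): tool y=+-.047, find x s.t. match
W=ctrl.calibration('wrist')['T_tool_cam']
for uv in [(243,229),(402,229)]:
    c,d=ray('wrist',[uv],np.eye(4)); s=(np.sign(uv[0]-321)*.047-c[1])/d[0,1]; print('open tip, tool frame',c+d[0]*s)
for uv in [(307,228),(337,229)]:
    c,d=ray('wrist',[uv],np.eye(4)); s=(np.sign(uv[0]-321)*.0089-c[1])/d[0,1]; print('closed tip',c+d[0]*s)
# start pose in scene
for x in (0,-.028,-.05):
    print(x,proj('scene',[[.55-.053,0,.168-x],[.55+.053,0,.168-x]]).round(1).tolist(), proj('side',[[.55-.053,0,.168-x],[.55+.053,0,.168-x]]).round(1).tolist())
grid(cv2.imread('pics/scene0.png'),'pics/s0z.png',270,60,370,150,7); grid(cv2.imread('pics/side0.png'),'pics/sd0z.png',300,80,400,160,7)
```

```text
open tip, tool frame [-0.0313949  -0.047      -0.00607705]
open tip, tool frame [-0.0382598   0.047      -0.00883385]
closed tip [-0.02154509 -0.0089     -0.00288668]
closed tip [-0.04632369  0.0089     -0.01207571]
0 [[308.8, 153.5], [338.6, 139.4]] [[329.9, 156.4], [362.3, 153.6]]
-0.028 [[308.8, 143.8], [339.1, 130.0]] [[329.9, 148.2], [362.5, 145.5]]
-0.05 [[308.9, 136.0], [339.5, 122.5]] [[329.9, 141.6], [362.6, 138.9]]
```

View pics/s0z.png

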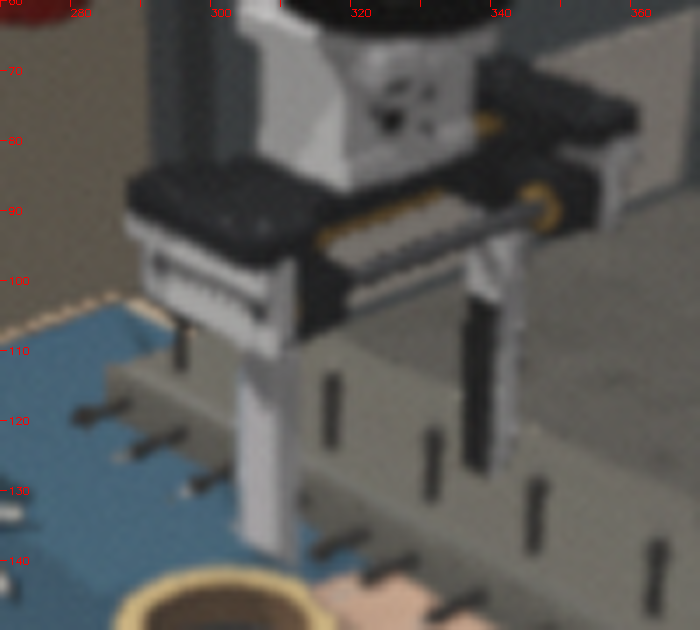

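View pics/sd0z.png

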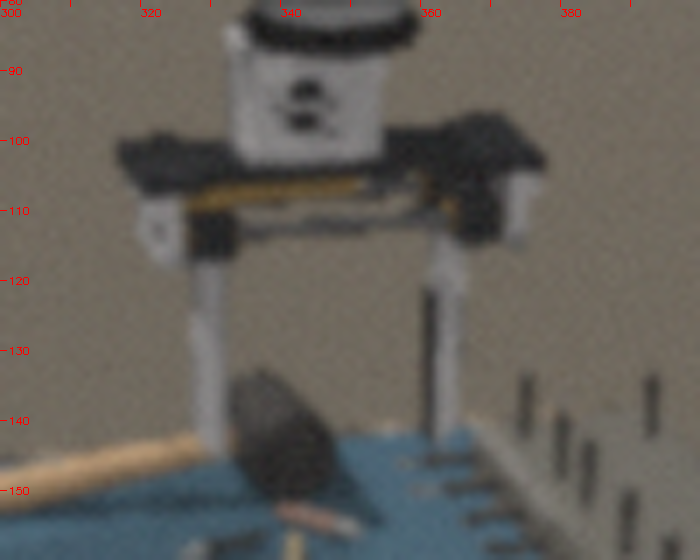

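Request:
{"op": "play_rows", "data": {
  "increments": [
    [[0,0,0,0,0],[0,0,0,0,0],[0,0,0,0,0],[0,0,0,0,0],[0,0,0,0,0],[0,0,0,0,0],[0,0,0,0,0],[0,0,0,0,0],[0,0,0,0,0],[0,0,0,0,0],[0,0,0,0,0],[0,0,0,0,0]]
  ]
}}

```text
time_s: 3.93
ee_pos: [0.512, 0.137, 0.0287]
eef_rot: [-3.116, 1.571, 1.597]
force: [-0.8, 0.4, 0.6]
grip_width: 0.0823
```

Request:
{"op": "play_rows", "data": {
  "increments": [
    [[0,0,0,0,0],[0,0.5,0,0,0],[0,0.5,0,0,0],[0,0.5,0,0,0],[0,0.5,0,0,0],[0,0.4,0,0,0],[0,0.3,0,0,0],[0,0.3,0,0,0],[0,0.3,0,0,0],[0,0.2,0,0,0],[0,0.2,0,0,0],[0,0,0,0,0]]
  ]
}}

```text
time_s: 4.93
ee_pos: [0.5118, 0.137, -0.0087]
eef_rot: [-1.507, 1.57, -3.078]
force: [-0.3, 0.0, -0.7]
grip_width: 0.0937
```

Run:
```python
from h import *
T,o=pose();print(o['ee_pos'],o['grip_width'],o['force'])
im=ctrl.camera('side')[:,:,::-1].copy(); grid(im,'pics/side3z.png',280,110,400,220,6)
im=ctrl.camera('scene')[:,:,::-1].copy(); grid(im,'pics/scene3z.png',220,100,340,210,6)
```

```text
[ 0.51183782  0.13696735 -0.0086934 ] 0.0937259641580583 [-0.27017218  0.03350237 -0.73118043]
```

View pics/side3z.png

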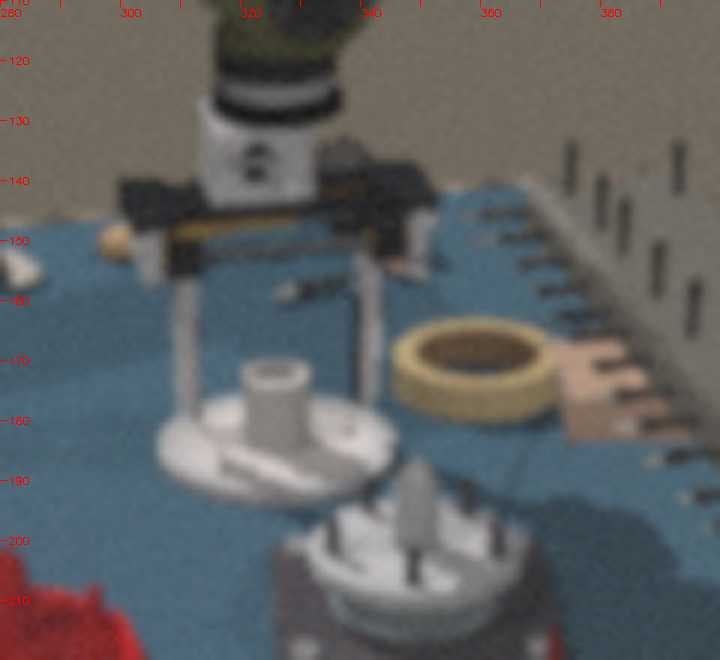

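View pics/scene3z.png

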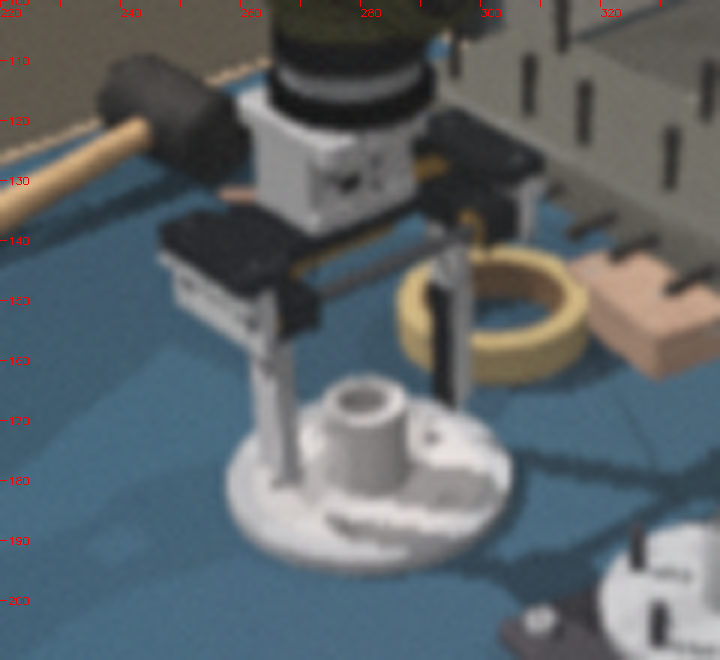

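Request:
{"op": "play_rows", "data": {
  "increments": [
    [[255,0,0,0,0],[255,0,0,0,0],[255,0,0,0,0],[255,0,0,0,0],[255,0,0,0,0],[255,0,0,0,0],[255,0,0,0,0],[255,0,0,0,0],[255,0,0,0,0],[255,0,0,0,0],[255,0,0,0,0],[255,0,0,0,0]]
  ],
  "newtons": 40
}}

```text
time_s: 6.03
ee_pos: [0.5119, 0.137, -0.0084]
eef_rot: [-1.472, 1.571, -3.043]
force: [-1.0, -1.1, -0.3]
grip_width: 0.039
```

Request:
{"op": "play_rows", "data": {
  "increments": [
    [[255,-0.5,0,0,0],[255,-1,0,0,0],[255,-1.5,0,0,0],[255,-1.5,0,0,0],[255,-1.5,0,0,0],[255,-1.5,0,0,0],[255,-1.5,0,0,0],[255,-1.5,0,0,0],[255,-1,0,0,0],[255,-0.5,0,0,0],[255,0,0,0,0],[255,0,0,0,0]]
  ]
}}

```text
time_s: 7.03
ee_pos: [0.5117, 0.137, 0.1113]
eef_rot: [-1.366, 1.57, -2.937]
force: [0.2, -0.2, -5.1]
grip_width: 0.0391
```

Run:
```python
from h import *
T,o=pose();print(o['ee_pos'],o['grip_width'],o['force'])
im=ctrl.camera('wrist')[:,:,::-1].copy(); cv2.imwrite('pics/w4.png',im)
grid(im,'pics/w4z.png',220,110,420,300,4)
print(proj('wrist',[[.5118,.137,T[2,3]+.0087+.053],[.5118,.137,T[2,3]+.0087+.008]],T))
```

```text
[0.51174917 0.13696297 0.11128014] 0.03914265378309642 [ 0.1907099  -0.23249495 -5.13026911]
[[320.8373269  261.72080196]
 [321.159351   229.35709231]]
```

View pics/w4z.png

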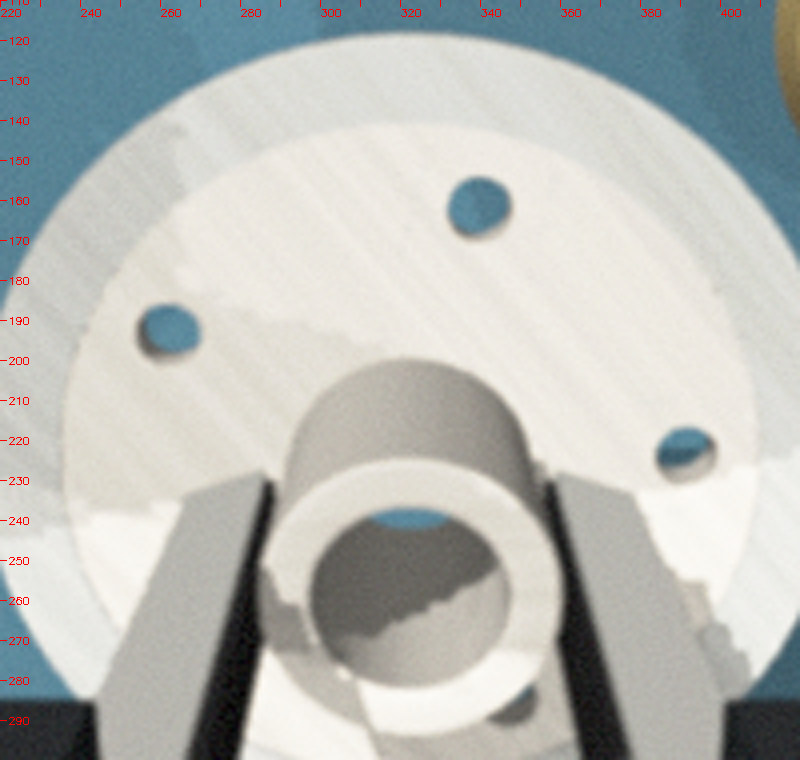

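Run:
```python
from h import *
T,o=pose(); z=T[2,3]+.0087+.008
h=plane('wrist',[(340,161.8),(262,193),(391.5,223.5)],z,T); v=h[:,:2]-T[:2,3]
print(h.round(4),np.hypot(*v.T),np.degrees(np.arctan2(v[:,1],v[:,0]))%72)
print(plane('wrist',[(322.8,259.5)],z+.045,T))
a,d=ray('scene',[(342,183.9)]);b,e=ray('side',[(349.2,186.6)])
S=np.linalg.lstsq(np.c_[d[0],-e[0]],b-a,rcond=None)[0]; print(a+d[0]*S[0],b+e[0]*S[1])
print(proj('scene',[.54,-.0805,.092]),proj('side',[.54,-.0805,.092]))
# flange centre from scene: bolts
print(plane('scene',[(310,203.2),(372.5,212.7),(335,228.7)],.016), plane('wrist',[(272,185)],.016,np.r_[np.c_[np.array([[-8e-4,1,0],[1e-4,0,-1],[-1,-8e-4,-1e-4]]),[.5498,0,.1682]],[[0,0,0,1]]]))
```

```text
[[0.5232 0.1813 0.1276]
 [0.4744 0.1614 0.1276]
 [0.5571 0.141  0.1276]] [0.04586538 0.04452719 0.04573985] [3.30271032 2.59367202 5.13935797]
[[0.51266119 0.13821289 0.17256554]]
[ 0.54153253 -0.07840679  0.09456855] [ 0.54102354 -0.07862281  0.0938568 ]
[[342.11048858 185.30211124]] [[349.02047436 187.42234934]]
[[ 0.49219857 -0.01070819  0.016     ]
 [ 0.58954763 -0.1508048   0.016     ]
 [ 0.47132657 -0.12847548  0.016     ]] [[ 0.49232129 -0.01251135  0.016     ]]
```

Request:
{"op": "play_rows", "data": {
  "increments": [
    [[255,0,0.1,0.75,0],[255,0,0.25,2,0],[255,0,0.25,2,0],[255,0,0.25,2,0],[255,0,0.3,2,0],[255,0,0.3,2,0],[255,0,0.3,2,0],[255,0,0.3,2,0],[255,0,0.3,2,0],[255,0,0.25,2,0],[255,0,0.25,2,0],[255,0,0,1,0]]
  ]
}}

```text
time_s: 8.08
ee_pos: [0.5402, -0.0828, 0.1109]
eef_rot: [-1.433, 1.57, -3.005]
force: [-0.5, 0.0, -5.1]
grip_width: 0.039
```

Request:
{"op": "play_rows", "data": {
  "increments": [
    [[255,0,0,0,-2.8],[255,0,0,0,-4],[255,0,0,0,-4],[255,0,0,0,-4],[255,0,0,0,-4],[255,0,0,0,-4],[255,0,0,0,-4],[255,0,0,0,-4],[255,0,0,0,-3],[255,0,0,0,0],[255,0,0,0,0],[255,0,0,0,0]]
  ]
}}

```text
time_s: 9.08
ee_pos: [0.5403, -0.0804, 0.1114]
eef_rot: [-2.407, 1.57, 2.893]
force: [0.8, -0.4, -4.0]
grip_width: 0.0392
```

Run:
```python
from h import *
T,o=pose();print(T.round(4),o['grip_width'],o['force'],o['joint_vel'].round(3))
for n in('wrist','scene','side'):
    im=ctrl.camera(n)[:,:,::-1].copy(); cv2.imwrite(f'pics/{n}5.png',im)
    if n=='scene': grid(im,'pics/scene5z.png',260,110,440,250,4)
    if n=='side': grid(im,'pics/side5z.png',280,110,420,230,5)
```

```text
[[-4.000e-04  8.320e-01  5.548e-01  5.403e-01]
 [ 1.000e-04  5.548e-01 -8.320e-01 -8.040e-02]
 [-1.000e+00 -3.000e-04 -3.000e-04  1.114e-01]
 [ 0.000e+00  0.000e+00  0.000e+00  1.000e+00]] 0.039242995376900736 [ 0.78983126 -0.41965937 -3.95700945] [-0.     0.002 -0.002  0.001 -0.001 -0.007]
```

View pics/wrist5.png

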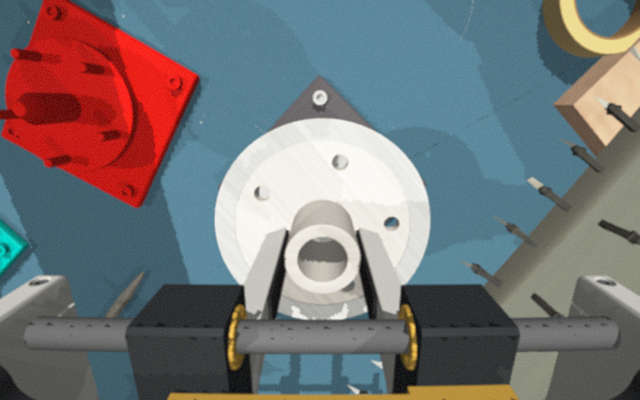

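View pics/scene5z.png

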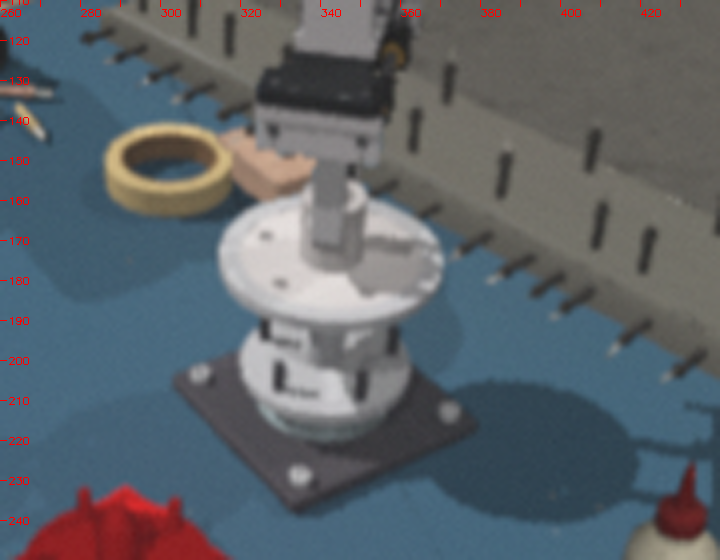

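View pics/side5z.png

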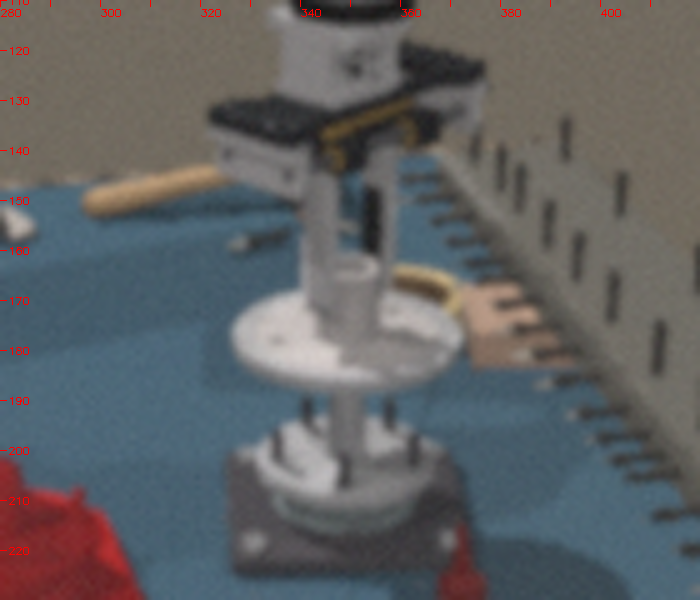

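Request:
{"op": "play_rows", "data": {
  "increments": [
    [[255,0.3,0,0,0],[255,0.5,0,0,0],[255,0.5,0,0,0],[255,0.5,0,0,0],[255,0.4,0,0,0],[255,0.3,0,0,0],[255,0.2,0,0,0],[255,0.2,0,0,0],[255,0.2,0,0,0],[255,0.2,0,0,0],[255,0,0,0,0]]
  ]
}}

```text
time_s: 10.15
ee_pos: [0.5403, -0.0805, 0.0783]
eef_rot: [-2.346, 1.57, 2.956]
force: [-1.0, -0.2, -5.9]
grip_width: 0.039
```

Request:
{"op": "play_rows", "data": {
  "increments": [
    [[255,0.1,0,0,0],[255,0.1,0,0,0],[255,0.1,0,0,0],[255,0.1,0,0,0],[255,0.1,0,0,0],[255,0,0,0,0]]
  ]
}}

```text
time_s: 10.65
ee_pos: [0.5404, -0.0805, 0.0734]
eef_rot: [-2.419, 1.571, 2.884]
force: [0.5, -0.2, -5.5]
grip_width: 0.0395
```

Request:
{"op": "play_rows", "data": {
  "increments": [
    [[255,0.1,0,0,0],[255,0.1,0,0,0],[255,0.1,0,0,0],[255,0.1,0,0,0],[255,0,0,0,0]]
  ]
}}

```text
time_s: 11.07
ee_pos: [0.5405, -0.0806, 0.0695]
eef_rot: [-0.603, 1.571, -1.584]
force: [0.4, -1.9, -5.1]
grip_width: 0.0388
```

Request:
{"op": "play_rows", "data": {
  "increments": [
    [[255,0.1,0,0,0],[255,0.1,0,0,0],[255,0.1,0,0,0],[255,0.1,0,0,0],[255,0.1,0,0,0],[255,0.1,0,0,0],[255,0,0,0,0]]
  ]
}}

```text
time_s: 11.65
ee_pos: [0.5405, -0.0806, 0.0634]
eef_rot: [-1.314, 1.571, -2.295]
force: [1.2, -3.7, -5.5]
grip_width: 0.0392
```

Request:
{"op": "play_rows", "data": {
  "increments": [
    [[255,0,-0.01,0.05,0],[255,0,0,0,0],[255,0,0,0,0]]
  ]
}}

```text
time_s: 11.9
ee_pos: [0.5406, -0.0808, 0.0635]
eef_rot: [-3.046, 1.57, 2.256]
force: [0.4, -0.3, -5.5]
grip_width: 0.0395
```

Run:
```python
from h import *
T,o=pose();print(o['ee_pos'],o['force'],o['moment'])
im=ctrl.camera('wrist')[:,:,::-1].copy(); grid(im,'pics/w6z.png',210,90,440,310,3)
im=ctrl.camera('scene')[:,:,::-1].copy(); grid(im,'pics/scene6z.png',290,140,400,240,7)
```

```text
[ 0.54060026 -0.08078889  0.06354011] [ 0.3709184  -0.34332298 -5.48658324] [-0.08286153 -0.03261001  0.03761092]
```

View pics/w6z.png

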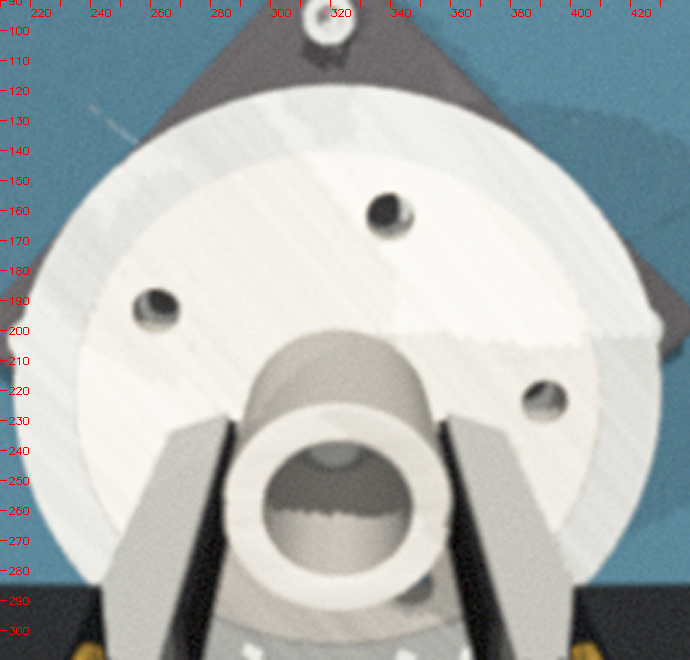

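View pics/scene6z.png

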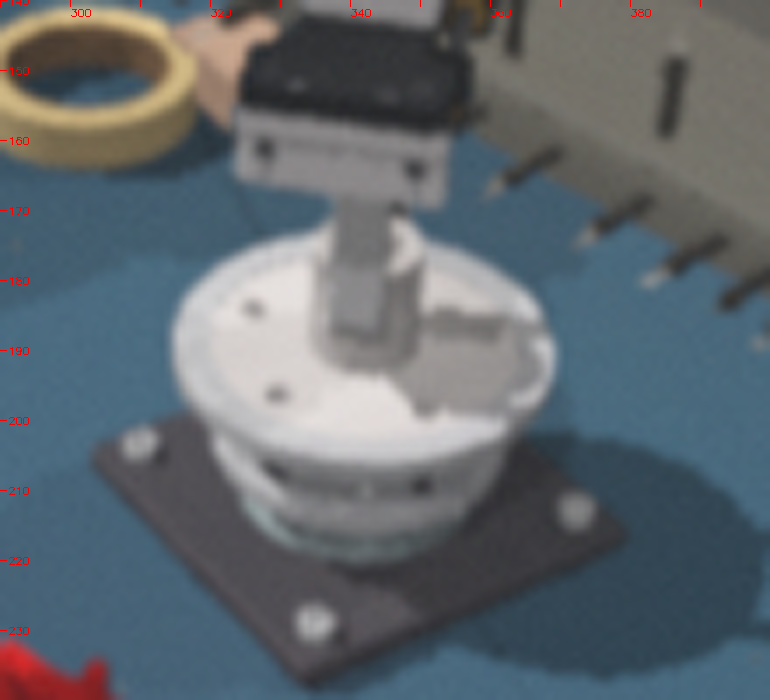

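Request:
{"op": "play_rows", "data": {
  "increments": [
    [[255,0.1,0,0,0],[255,0.1,0,0,0],[255,0.1,0,0,0],[255,0.05,0,0,0],[255,0,0,0,0]]
  ]
}}

```text
time_s: 12.42
ee_pos: [0.5406, -0.0809, 0.0599]
eef_rot: [-2.631, 1.57, 2.671]
force: [-0.2, -0.5, -4.8]
grip_width: 0.0389
```

Request:
{"op": "play_rows", "data": {
  "increments": [
    [[255,0.05,0,0,0],[255,0.05,0,0,0],[255,0.05,0,0,0],[255,0,0,0,0]]
  ]
}}

```text
time_s: 12.75
ee_pos: [0.5406, -0.081, 0.0585]
eef_rot: [-2.63, 1.571, 2.672]
force: [-0.2, 0.5, -3.9]
grip_width: 0.0392
```

Request:
{"op": "play_rows", "data": {
  "increments": [
    [[255,0.05,0,0,0],[255,0.05,0,0,0],[255,0,0,0,0],[255,0,0,0,0]]
  ]
}}

```text
time_s: 13.08
ee_pos: [0.5407, -0.081, 0.0576]
eef_rot: [3.002, 1.571, 2.022]
force: [-0.2, 0.1, -4.4]
grip_width: 0.0393
```

Request:
{"op": "play_rows", "data": {
  "increments": [
    [[255,0.05,0,0,0],[255,0.05,0,0,0],[255,0,0,0,0],[255,0,0,0,0]]
  ]
}}

```text
time_s: 13.42
ee_pos: [0.5407, -0.081, 0.0566]
eef_rot: [-2.358, 1.571, 2.944]
force: [0.9, 0.3, -5.1]
grip_width: 0.0393
```

Request:
{"op": "play_rows", "data": {
  "increments": [
    [[255,0.05,0,0,0],[255,0.05,0,0,0],[255,0.05,0,0,0],[255,0.05,0,0,0],[255,0,0,0,0],[255,0,0,0,0]]
  ]
}}

```text
time_s: 13.92
ee_pos: [0.5407, -0.081, 0.0546]
eef_rot: [-2.421, 1.571, 2.882]
force: [0.7, 0.5, -5.1]
grip_width: 0.0389
```

Run:
```python
from h import *
T,o=pose();print(T.round(4),o['force'],o['moment'])
im=ctrl.camera('wrist')[:,:,::-1].copy(); grid(im,'pics/w7z.png',210,90,440,310,3)
```

```text
[[-1.000e-04  8.310e-01  5.563e-01  5.407e-01]
 [ 0.000e+00  5.563e-01 -8.310e-01 -8.100e-02]
 [-1.000e+00 -1.000e-04 -1.000e-04  5.460e-02]
 [ 0.000e+00  0.000e+00  0.000e+00  1.000e+00]] [ 0.70840356  0.46075035 -5.08742285] [-0.01974179 -0.0460423   0.03667355]
```

View pics/w7z.png

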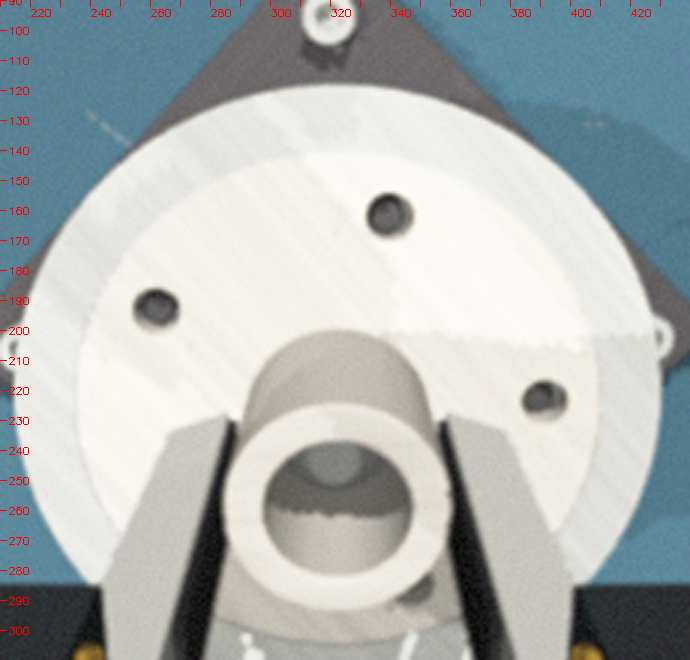

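Request:
{"op": "play_rows", "data": {
  "increments": [
    [[255,0.1,0,0,0],[255,0.1,0,0,0],[255,0.1,0,0,0],[255,0.1,0,0,0],[255,0,0,0,0]]
  ]
}}

```text
time_s: 14.38
ee_pos: [0.5406, -0.081, 0.0504]
eef_rot: [-2.357, 1.57, 2.946]
force: [-0.0, 0.4, -5.0]
grip_width: 0.0392
```

Request:
{"op": "play_rows", "data": {
  "increments": [
    [[255,0.1,0,0,0],[255,0.1,0,0,0],[255,0.1,0,0,0],[255,0.1,0,0,0],[255,0,0,0,0]]
  ]
}}

```text
time_s: 14.8
ee_pos: [0.5406, -0.0809, 0.0464]
eef_rot: [-2.412, 1.57, 2.89]
force: [-0.5, -0.5, -4.8]
grip_width: 0.0391
```

Request:
{"op": "play_rows", "data": {
  "increments": [
    [[255,0.1,0,0,0],[255,0.1,0,0,0],[255,0.1,0,0,0],[255,0.1,0,0,0],[255,0,0,0,0]]
  ]
}}

```text
time_s: 15.22
ee_pos: [0.5406, -0.0809, 0.0424]
eef_rot: [-2.422, 1.57, 2.881]
force: [-0.0, -1.1, -4.5]
grip_width: 0.0395
```

Request:
{"op": "play_rows", "data": {
  "increments": [
    [[255,0.1,0,0,0],[255,0.1,0,0,0],[255,0.1,0,0,0],[255,0.1,0,0,0],[255,0,0,0,0]]
  ]
}}

```text
time_s: 15.63
ee_pos: [0.5406, -0.081, 0.0384]
eef_rot: [-2.295, 1.57, 3.008]
force: [-0.5, -0.2, -5.3]
grip_width: 0.0396
```

Request:
{"op": "play_rows", "data": {
  "increments": [
    [[255,0.05,0,0,0],[255,0.05,0,0,0],[255,0.05,0,0,0],[255,0,0,0,0]]
  ]
}}

```text
time_s: 15.97
ee_pos: [0.5407, -0.0809, 0.0371]
eef_rot: [-2.723, 1.571, 2.579]
force: [-0.4, -0.2, -5.3]
grip_width: 0.0396
```

Request:
{"op": "play_rows", "data": {
  "increments": [
    [[255,0.05,0,0,0],[255,0.05,0,0,0],[255,0,0,0,0]]
  ]
}}

```text
time_s: 16.22
ee_pos: [0.5408, -0.081, 0.0366]
eef_rot: [0.702, 1.57, -0.279]
force: [-3.3, 1.6, 2.7]
grip_width: 0.0387
```

Request:
{"op": "play_rows", "data": {
  "increments": [
    [[255,0.05,0,0,0],[255,0,0,0,0],[255,0,0,0,0]]
  ]
}}

```text
time_s: 16.47
ee_pos: [0.5408, -0.081, 0.0366]
eef_rot: [0.687, 1.57, -0.294]
force: [-6.5, 1.8, 10.2]
grip_width: 0.0391
```

Request:
{"op": "play_rows", "data": {
  "increments": [
    [[255,-0.05,0,0,0],[200,0,0,0,0],[130,0,0,0,0],[100,0,0,0,0],[70,0,0,0,0],[70,0,0,0,0],[70,0,0,0,0],[70,0,0,0,0],[70,0,0,0,0],[70,0,0,0,0]]
  ]
}}

```text
time_s: 17.3
ee_pos: [0.5407, -0.081, 0.0361]
eef_rot: [0.97, 1.571, -0.011]
force: [0.2, -0.5, -0.2]
grip_width: 0.0683
```

Run:
```python
from h import *
T,o=pose();print(T.round(4),o['force'],o['grip_width'])
im=ctrl.camera('wrist')[:,:,::-1].copy(); grid(im,'pics/w8z.png',170,90,470,310,2)
```

```text
[[ 0.      0.831   0.5563  0.5407]
 [-0.      0.5563 -0.831  -0.081 ]
 [-1.      0.      0.      0.0361]
 [ 0.      0.      0.      1.    ]] [ 0.16479877 -0.46285523 -0.21190893] 0.0683356294389607
```

View pics/w8z.png

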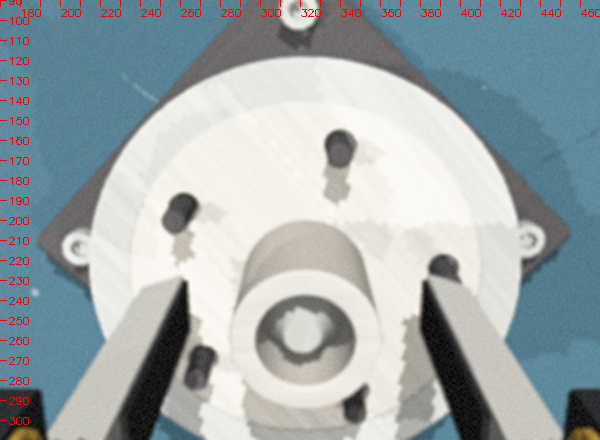

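Request:
{"op": "play_rows", "data": {
  "increments": [
    [[70,-0.5,0,0,0],[70,-1,0,0,0],[70,-1.5,0,0,0],[70,-2,0,0,0],[70,-2,0,0,0],[70,-2,0,0,0],[70,-2,0,0,0],[70,-1.5,0,0,0],[70,-1,0,0,0],[70,-0.5,0,0,0],[70,0,0,0,0],[70,0,0,0,0]]
  ]
}}

```text
time_s: 18.35
ee_pos: [0.5404, -0.0809, 0.1757]
eef_rot: [-2.411, 1.57, 2.891]
force: [-1.0, -0.5, 0.1]
grip_width: 0.0682
```

Run:
```python
from h import *
T,o=pose();print(o['ee_pos'],o['force'],o['grip_width'])
im=ctrl.camera('wrist')[:,:,::-1].copy(); grid(im,'pics/w9z.png',200,60,440,300,3)
im=ctrl.camera('side')[:,:,::-1].copy(); grid(im,'pics/side9z.png',290,140,410,230,6)
im=ctrl.camera('scene')[:,:,::-1].copy(); cv2.imwrite('pics/scene9.png',im)
```

```text
[ 0.54044421 -0.08089732  0.17565189] [-0.95161092 -0.51453384  0.11880875] 0.0681972657990151
```

View pics/w9z.png

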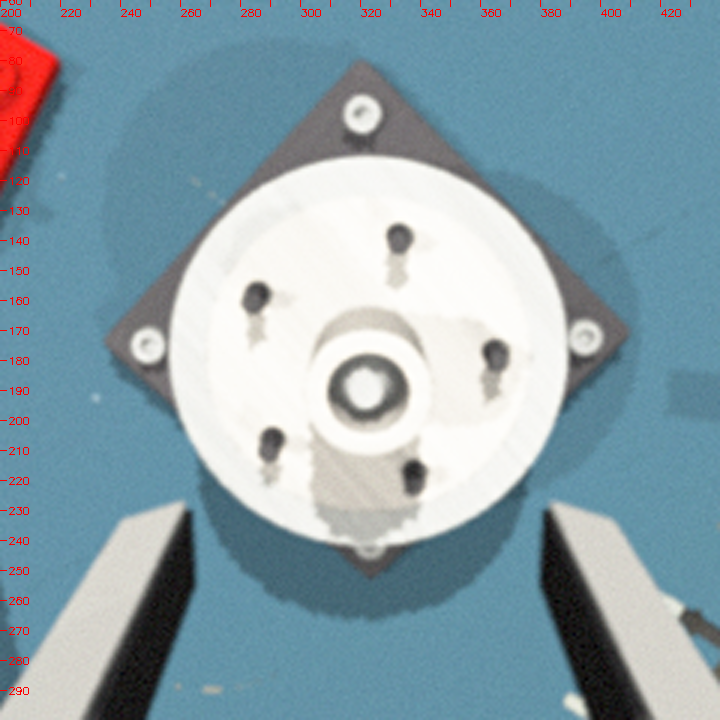

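View pics/side9z.png

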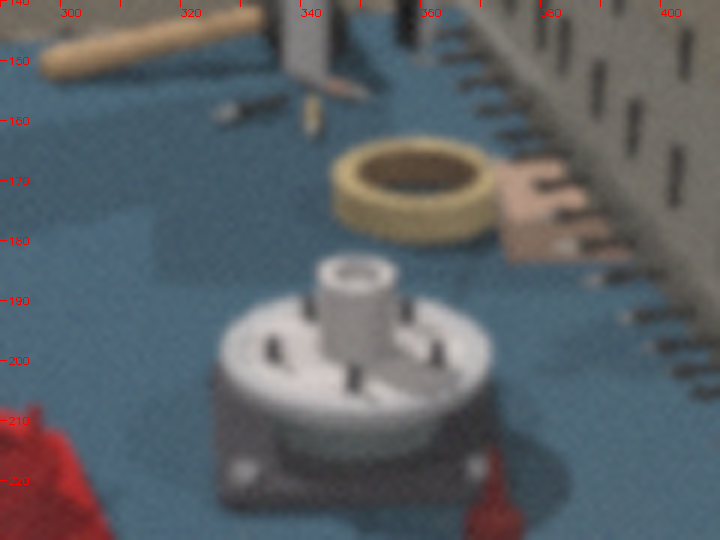

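View pics/scene9.png

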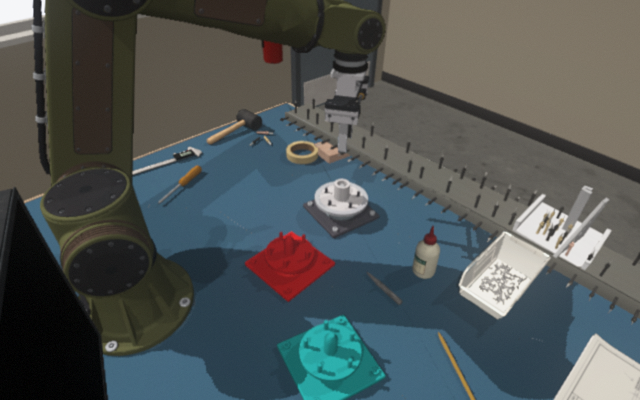

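Run:
```python
from h import *
T,o=pose()
im=ctrl.camera('wrist')[:,:,::-1].copy(); g=cv2.cvtColor(im,cv2.COLOR_BGR2GRAY)
m=(g>150).astype(np.uint8); m[:112]=0;m[243:]=0;m[:,:257]=0;m[:,391:]=0
n,l,st,ce=cv2.connectedComponentsWithStats(m); i=1+st[1:,4].argmax()
c=cv2.convexHull(max(cv2.findContours((l==i).astype(np.uint8),0,1)[0],key=len))[:,0]
for z in(.053,.058,.063):
    P=plane('wrist',c,z,T)[:,:2]; A=np.c_[2*P,np.ones(len(P))]; s=np.linalg.lstsq(A,(P**2).sum(1),rcond=None)[0]; print(z,s[:2],np.sqrt(s[2]+s[:2]@s[:2]))
print(plane('wrist',[(320.,189)],.098,T))
ctrl.hand_in()
```

```text
0.053 [ 0.54099229 -0.08054929] 0.07081962519183253
0.058 [ 0.54034138 -0.07957973] 0.06977139388849897
0.063 [ 0.53969048 -0.07861018] 0.06872316258515766
[[ 0.53776029 -0.07994102  0.098     ]]
the job is handed in; nothing more can be done
```

The disc is on the hub with all five studs through its holes, released, and the job is handed in at about 18.5 s of the 70 s allowed. I gripped it by the sleeve, turned it about 34° in the air to match the measured stud angle, and lowered it over the spigot and studs. The stud ends never stopped it, so I did not need to search for the angle by turning it on them.

**Gripper length:** my first grip closed above the sleeve, without touching it. The camera pictures showed the fingertips ending about 37 mm short of the reported TCP. I allowed for that offset and the second grip held at 39 mm opening.

**Forces:** the wrist force stayed at the disc's own weight (about 5 N) all the way down. It changed by about 15 N only at the end, when the disc reached its seat.

**Last checks:**
- **Height:** on seating, the measured height put the disc's underside at 45.3 mm, against 45 mm for the flange. The disc outline fitted at that height gave a radius of 70.8 mm, against 70 mm true. That height check is good to only a few millimetres.
- **Centre:** the outline centre came out at (0.541, -0.081), within 1 mm of the hub axis I measured at (0.540, -0.0805). One estimate disagreed: a rough reading of the sleeve rim, made from a single pixel read by eye, gave x about 2.6 mm off.
- **Surroundings:** the tape roll, oil bottle and punch looked unmoved in the last scene picture. The gripper was well clear of everything.

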